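# Make up the two paper-craft kits

## Robot

A 6-joint arm with a two-finger parallel gripper is mounted at the origin on the work surface. World frame = base frame: x ahead of the robot, y to its left, z up, the work surface at z = 0. Lengths are in mm, angles in rad, forces in N, time in s.
With the tool pointing down it reaches from about 275 to 1000 mm from the base axis. Payload 8.4 kg.
Tool frame: the origin (TCP) lies at the very end of the fingers, on their centre line; the grasp point (between the pads) lies 19 mm behind it; y points along the fingers, x is the direction in which the jaws open and shut, and the axes are right-handed (so a half turn about y gives the same grasp; the last joint's range is limited). The gripper opens to 85 mm and grips with 20 to 120 N. Pads are 22 mm wide; open, the fingers measure 114 mm over their backs; the gripper's body (76 mm by 85 mm) begins 54 mm behind the grasp point. The pads swing forward as they close: fully open they stand 13 mm farther back than shut.
Start: joints at [1.299, 0.353, 1.633, -0, 1.155, -0.002], TCP at [166.585, 602.393, 231.281] pointing down, gripper open.
Joint ranges: [-2.63, 2.63], [-0.92, 2.1], [0.06, 2.66], [-1.3, 4.44], [0, 2.69], [-3.02, 3.02]. Speed limits (rad/s): [2.22, 2.22, 2.79, 3.14, 3.14, 3.14].

## Interface

Orientations are given as [roll, pitch, yaw] about the fixed x, y, z axes, in that order (R = Rz(yaw) Ry(pitch) Rx(roll)).
In Python, from rig import r gives the robot as it stands.
- The arm moves only by the tool servo_tool, never from a script. Its argument "motion" is a list of rows, each a list of 7 numbers: the opening, from -1 (shut) to 1 (fully open), then the shift along the tool's x, y, z in m, then the turn, a rotation vector about the tool's x, y, z in units of 10 degrees (1.0 is 10 degrees). A call has 1 to 12 rows; each row is the pose to reach, as a shift and turn from the pose commanded when the call began, along the tool's axes at that moment; what a row does not reach only later rows make up. A row lasts 1/8 s, in which the tool goes at most 62.5 mm and 10.7 degrees, less where a joint would pass 70% of its speed; a pose out of reach is approached as far as the arm can. A call with a gripper value outside its range is refused whole. The fingers move at their own pace and stop on an object; "grip_force" is the grip in N (left out, the last holds). Time passes only in rows, so rows that repeat a pose let the fingers close. It gives the time, the measured TCP pose, the force and the opening at its end, in the units of the state.
- r.sense(): the state, without advancing time (a new reading comes with each control period).
- r.grab_frame(name): name is "side" or "top" or "wrist"; returns the picture (400x640x3 uint8, red, green, blue); there is no depth.
- r.calibration(name): a dict with "fx", "fy", "cx", "cy" (pixels), "R" (3x3) and "t" (3): a world point X has camera coordinates R X + t; the wrist camera has in their place "mount" (4x4, takes a point from camera to tool coordinates, whose origin is the TCP and whose axes are the tool frame's). Camera axes: x right, y down, z forward; pixel columns grow to the right and rows downward; lengths in mm; the calibration is good to about 2 mm. A picture is of the moment at which its call begins: read the wrist's pose just before it. calibration takes no time and is no camera call.
- r.sign_off(): hands the job in, once; it reports no verdict.
The state is a dict: "clock": time; "qpos": joint angles; "qvel": joint speeds; "joint_efforts": joint torques, N m; "eef_pos": TCP position; "tcp_rot": TCP orientation; "contact_force": force on the tool from outside, world axes, zero at the start; "wrist_torque": the same for the moment, N m; "opening": opening from 0.0 (shut) to 1.0 (fully open).
Only numpy, scipy, OpenCV 4.12 (cv2) and the standard library are available. Lean on these libraries where they do the work, as an engineer would, in place of code of your own. Each camera call takes 0.05 s, during which the arm holds its last target. There are 200 camera calls.

## Task

Make up the two craft kits on the packing table: the three-compartment box gets the large paste jar, the tall tape roll and the oblong stamp, the two-compartment box gets the small paste jar and the round stamp. Set each thing down, without dropping it, upright on the floor of a compartment of its own, in any order. Leave the flat tape roll where it lies in the stock.

Things in the scene. Friction and masses are not known exactly. Their poses are not given: they have to be found in the camera images.
- jar_large: the large paste jar: round, dark brown with a ribbed yellow screw lid, 62 mm diameter, 76 mm high, about 220 g. In the stock row along y, nearer the robot than the boxes; the next things of the row over 100 mm off. Origin: centre of the underside, z up.
- jar_small: the small paste jar: the same look as the large one but only 44 mm diameter and 56 mm high, about 80 g. In the stock row along y, nearer the robot than the boxes; the next things of the row over 100 mm off. Origin: centre of the underside, z up.
- stamp_block: hand stamp with an oblong base: pale wood on rubber, 60 mm (its x) by 40 mm (its y), 20 mm high, with a turned wooden handle on its centre line, with a knob 29 mm across from 46 to 70 mm up to hold it by (top at 74 mm), about 70 g. In the stock row along y, nearer the robot than the boxes; the next things of the row over 100 mm off. Origin: centre of the underside, z up.
- stamp_round: hand stamp with a round base: pale wood on rubber, 44 mm diameter, 20 mm high, with a turned wooden handle on its centre line, with a knob 29 mm across from 46 to 70 mm up to hold it by (top at 74 mm), about 55 g. In the stock row along y, nearer the robot than the boxes; the next things of the row over 100 mm off. Origin: centre of the underside, z up.
- tape_tall: tall roll of buff paper tape on a narrow cardboard core, standing on its end face (core axis vertical): 58 mm diameter, 48 mm high, hole 25 mm, about 120 g. In the stock row along y, nearer the robot than the boxes; the next things of the row over 100 mm off. Origin: centre of the underside, z up.
- tape_flat: flat roll of buff paper tape on a wide core, lying on its face: 76 mm diameter, only 18 mm high, hole 51 mm. It is not wanted in either kit and stays where it lies. In the stock row along y, nearer the robot than the boxes; the next things of the row over 100 mm off. Origin: centre of the underside, z up.
- box3: the box of the full kit: open kit box of brown cardboard, loose, 350 g: 284 mm along its y, 98 mm along x, 22 mm high, walls and floor 5 mm thick, with three compartments in a row, each 88 x 88 mm inside, 17 mm deep, centres at y = -93, 0, +93 mm. Origin: centre of the underside, z up. Lies beyond the stock, its length along world y within 0.2 rad
- box2: the box of the small kit: open kit box of brown cardboard, loose, 350 g: 191 mm along its y, 98 mm along x, 22 mm high, walls and floor 5 mm thick, with two compartments in a row, each 88 x 88 mm inside, 17 mm deep, centres at y = -46.5, +46.5 mm. Origin: centre of the underside, z up. Lies beyond the stock, its length along world y within 0.2 rad
Things that resemble listed ones, but are neither listed nor needed, are in the scene too. What is shaped like the stamp_block but blue or green is not meant.

How it is judged:
By the outcome, as a careful person would: the job done as asked, in the order asked, and still so for the second after the job is handed in, with the robot touching nothing.
It also fails if it takes over 115 s, if anything falls off the work surface, if the arm or the gripper's body presses on something with over 40 N, if the wrist force passes 120 N, or if a joint passes its speed limit or range.

## Working session

There is one attempt and no reset: what is moved stays moved. The work goes in short steps, Python scripts to look and compute and a tool call to move; the robot and the scene stay as the last step left them, time stands still between calls to the robot, and variables do not carry over. Pictures are saved under pics/ and viewed, on a budget of 14 in all, crops included, one or two more only if the job needs it, and the job is handed in when it is done.

Besides the shell and the picture viewer there is one more tool, called after ">>>" in YAML: its name, and indented under it one key for each argument. servo_tool: Moves the arm, as the interface text tells. Its arguments: {"type":"object","properties":{"motion":{"type":"array","items":{"type":"array","items":{"type":"number"}}},"grip_force":{"type":"number"}},"required":["motion"]}

```bash
mkdir -p pics; ls; python3 - <<'E'
from rig import r
import cv2,numpy as np
s=r.sense();print({k:np.round(s[k],3).tolist() for k in s})
for n in("top","side"):
    cv2.imwrite(f"pics/{n}0.png",r.grab_frame(n)[:,:,::-1]);c=r.calibration(n);print(n,c)
print(r.calibration("wrist"))
E
```

```text
pics
{'clock': 0.0, 'qpos': [1.299, 0.354, 1.634, -0.0, 1.155, -0.002], 'qvel': [-0.001, 0.0, 0.002, 0.002, -0.001, 0.0], 'joint_efforts': [0.001, -60.525, -34.207, 0.0, 0.009, 0.0], 'eef_pos': [166.454, 601.906, 230.549], 'tcp_rot': [-1.571, 0.001, 1.301], 'contact_force': [-0.245, 0.326, 0.027], 'wrist_torque': [-0.019, 0.027, -0.005], 'opening': 1.004}
top {'fx': 456.928571768679, 'fy': 456.928571768679, 'cx': 324.0977856549233, 'cy': 203.3794323902256, 'R': array([[ 0.04377011, -0.99904085, -0.00124574],
       [-0.97851649, -0.04261937, -0.20171532],
       [ 0.20146875,  0.01004808, -0.9794434 ]]), 't': array([ 104.04196386,  540.07761137, 1233.10336439])}
side {'fx': 401.9952182947828, 'fy': 401.9952182947828, 'cx': 312.38640338308, 'cy': 199.02185387754471, 'R': array([[ 0.88387205, -0.46754494, -0.01311211],
       [-0.30459045, -0.55408705, -0.77473363],
       [ 0.35495754,  0.68875923, -0.63215178]]), 't': array([-404.33972832,  246.38134414,  828.97987413])}
{'fx': 275.8816528721317, 'fy': 275.8816528721317, 'cx': 316.3921549101622, 'cy': 197.5161027919337, 'mount': array([[ 9.99999938e-01, -2.60438178e-04,  2.36959335e-04,
         3.36837633e-01],
       [-3.08687537e-04, -3.24717153e-01,  9.45811120e-01,
        -1.42434228e+02],
       [-1.69380565e-04, -9.45811135e-01, -3.24717213e-01,
         8.27336747e+01],
       [ 0.00000000e+00,  0.00000000e+00,  0.00000000e+00,
         1.00000000e+00]])}
```

View pics/top0.png

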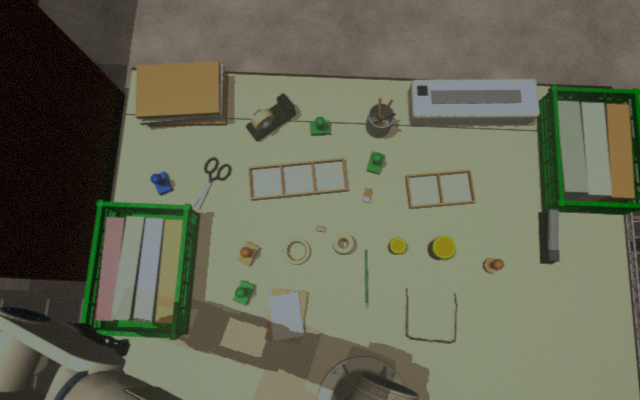

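View pics/side0.png

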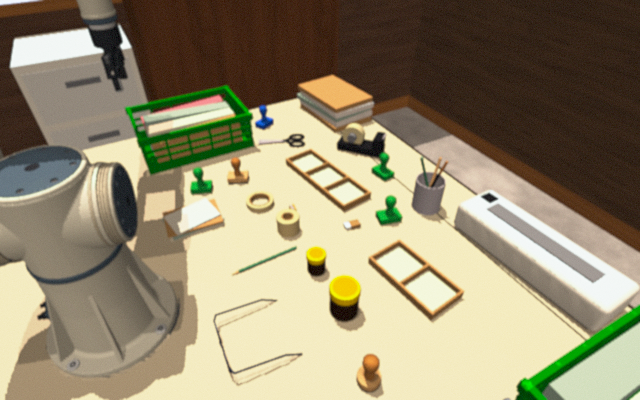

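The top view shows the stock row from left to right: a pale oblong-looking stamp (247,253), flat roll (297,251), tall roll (343,244), small jar (398,246), large jar (443,247) and round stamp (494,265). box3 is at (298,179) and box2 at (440,189).

Things that could be mistaken for a target:
- **Oblong stamp:** the green stamps at (244,292), (320,126) and (375,162), the blue one at (161,182), and the round stamp at (494,265). I choose the pale one at (247,253).
- **Tall roll:** the flat roll at (297,251) and the tape dispenser at (265,120).

I'll check this in one close crop.

```bash
cat > h.py <<'E'
from rig import r
import cv2,numpy as np
from scipy.spatial.transform import Rotation as Ro
def pose():
    s=r.sense();return np.array(s["eef_pos"]),Ro.from_euler("xyz",s["tcp_rot"]).as_matrix(),s
def cam(n):
    c=r.calibration(n)
    if n=="wrist":
        p,R,_=pose();M=np.array(c["mount"]);Rw=R@M[:3,:3];o=p+R@M[:3,3]
        c["R"]=Rw.T;c["t"]=-Rw.T@o
    return c
def back(c,u,v,z):
    R,t=np.array(c["R"]),np.array(c["t"]);o=-R.T@t
    d=R.T@[(u-c["cx"])/c["fx"],(v-c["cy"])/c["fy"],1];return o+d*(z-o[2])/d[2]
def proj(c,X):
    q=np.array(c["R"])@X+c["t"];return c["cx"]+c["fx"]*q[0]/q[2],c["cy"]+c["fy"]*q[1]/q[2]
def to(x,y,z,yaw=None):
    """shift (m) in tool axes and turn (10deg) to reach a world pose, tool down"""
    p,R,s=pose();d=R.T@(np.array([x,y,z])-p)/1000
    G=R if yaw is None else Ro.from_euler("xyz",[-np.pi/2,0,yaw]).as_matrix()
    w=np.degrees(Ro.from_matrix(R.T@G).as_rotvec())/10
    print("to",(x,y,z,yaw),"shift",np.round(d,4),"turn",np.round(w,2))
def st():
    s=r.sense();print(round(s["clock"],2),np.round(s["eef_pos"],1),np.round(s["tcp_rot"],3),"F",np.round(s["contact_force"],1),"op",round(float(s["opening"]),3))
E
python3 - <<'E'
import cv2
from h import *
i=cv2.imread("pics/top0.png")[150:300,230:510]
cv2.imwrite("pics/crop.png",cv2.resize(i,None,fx=2.85,fy=2.85,interpolation=cv2.INTER_CUBIC))
E
```

```text
(no output)
```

View pics/crop.png

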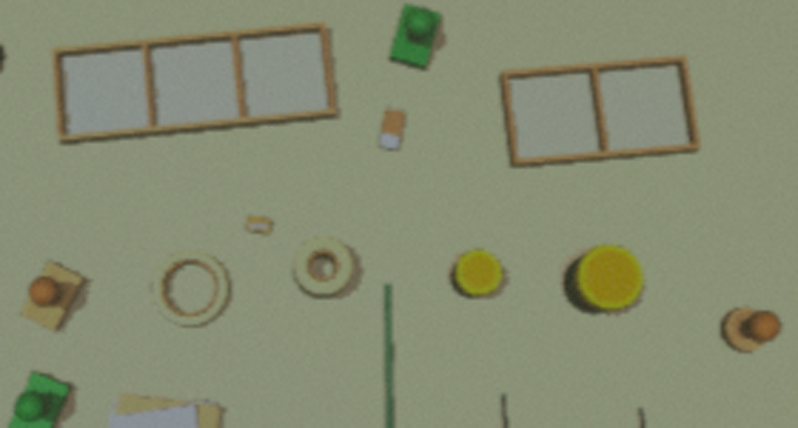

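The crop shows the pale oblong stamp with its knob at (44,291), and the green one below it is not meant. The tall roll top is at (325,267), the lids at (478,273) and (610,276), and the round stamp's knob at (764,325). Both boxes' rims are clear.

```bash
python3 - <<'E'
from h import *
c=cam("top");f=lambda u,v,z:back(c,230+u/2.85,150+v/2.85,z)
for n,u,v,z in[("block knob",44,291,62),("block base",53,297,20),("tall",325,267,48),("flat",191,288,18),("jsmall",478,273,56),("jlarge",610,276,76),("round knob",764,325,62),("round base",746,329,20)]:print(n,np.round(f(u,v,z)))
for n,P in[("box3",[(56,50),(325,27),(336,116),(62,141)]),("box2",[(502,72),(685,60),(697,150),(512,165)])]:
    Q=np.array([f(u,v,22) for u,v in P]);m=Q.mean(0);e=Q[0]-Q[1]+Q[3]-Q[2];print(n,m.round(1),"yaw",np.arctan2(-e[0],e[1]),"len",np.linalg.norm(Q[0]-Q[1]),np.linalg.norm(Q[0]-Q[3]))
st();to(460,-195,230,0.05);to(480,0,230,0)
E
```

```text
block knob [388. 337.  62.]
block base [386. 335.  20.]
tall [424.  67.  48.]
flat [401. 199.  18.]
jsmall [424. -81.  56.]
jlarge [ 424. -204.   76.]
round knob [ 385. -354.   62.]
round base [ 384. -352.   20.]
box3 [610.8 206.1  22. ] yaw 0.13450048246572502 len 278.9132641714325 96.50505365513085
box2 [ 599.  -207.9   22. ] yaw 0.11836245568739596 len 189.29202375180373 97.63359384267893
0.1 [166.5 602.  230.6] [-1.571e+00  1.000e-03  1.301e+00] F [ 0.4 -1.2 -0.5] op 1.004
to (460, -195, 230, 0.05) shift [-0.6899  0.0015 -0.4954] turn [ 0.    7.17 -0.01]
to (480, 0, 230, 0) shift [-0.4966  0.0013 -0.4627] turn [ 0.    7.45 -0.01]
```

```bash
python3 -c "
from h import *
to(388,337,170,-0.54)"
```

```text
to (388, 337, 170, -0.54) shift [-0.1963  0.0609 -0.2842] turn [ 1.000e-02  1.055e+01 -1.000e-02]
```

>>> servo_tool:
  motion:
    - [1,-0.196,0,-0.284,0,10.55,0]
    - [1,-0.196,0,-0.284,0,10.55,0]
    - [1,-0.196,0,-0.284,0,10.55,0]
    - [1,-0.196,0,-0.284,0,10.55,0]
    - [1,-0.196,0,-0.284,0,10.55,0]
    - [1,-0.196,0,-0.284,0,10.55,0]
    - [1,-0.196,0.03,-0.284,0,10.55,0]
    - [1,-0.196,0.061,-0.284,0,10.55,0]
    - [1,-0.196,0.061,-0.284,0,10.55,0]
    - [1,-0.196,0.061,-0.284,0,10.55,0]
    - [1,-0.196,0.061,-0.284,0,10.55,0]
    - [1,-0.196,0.061,-0.284,0,10.55,0]
  grip_force: 30

```text
clock: 1.6
eef_pos: [388.0, 337.7, 170.2]
tcp_rot: [-1.571, 0.0, -0.537]
contact_force: [0.4, 0.6, -0.3]
opening: 1.003
```

```bash
cat > snap.py <<'E'
import sys
from h import *
st();c=cam("wrist");i=r.grab_frame("wrist")[:,:,::-1].copy();np.save("c.npy",c,allow_pickle=True)
for a in sys.argv[2:]:
    X=np.array(eval(a),float);u,v=proj(c,X);print(a,round(u,1),round(v,1));cv2.drawMarker(i,(int(u),int(v)),(255,0,255),0,8,1)
cv2.imwrite(f"pics/{sys.argv[1]}.png",i)
E
python3 snap.py w1 388,337,74 386,335,20
```

```text
1.6 [388.  337.7 170.2] [-1.571  0.    -0.537] F [ 0.4  0.6 -0.3] op 1.003
388,337,74 315.8 200.7
386,335,20 315.4 186.6
```

View pics/w1.png

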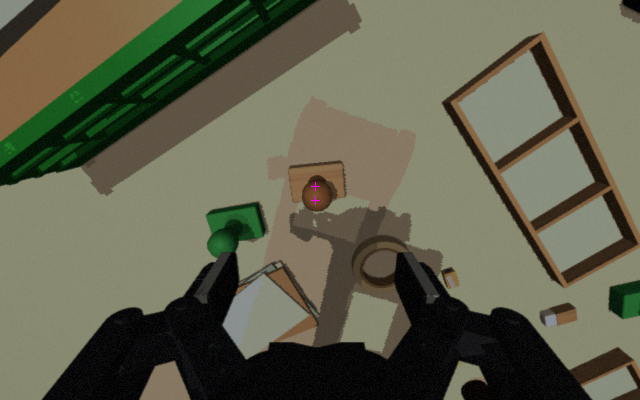

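The wrist view puts the pale block's knob at (317,194) and its base at (317,183), about 2 px from prediction. The green stamp at (235,222) is clear of the left finger. I'll descend and grasp.

>>> servo_tool:
  motion:
    - [0.3,0.001,0.05,0.002,0,0,0]
    - [0.3,0.001,0.1,0.002,0,0,0]
    - [0.3,0.001,0.132,0.002,0,0,0]
    - [0.3,0.001,0.132,0.002,0,0,0]
    - [-1,0.001,0.132,0.002,0,0,0]
    - [-1,0.001,0.132,0.002,0,0,0]
    - [-1,0.001,0.132,0.002,0,0,0]
    - [-1,0.001,0.132,0.002,0,0,0]
    - [-1,0.001,0.132,0.002,0,0,0]
    - [-1,0.001,0.132,0.002,0,0,0]
    - [-1,0.001,0.08,0.002,0,0,0]
    - [-1,0.001,0.03,0.002,0,0,0]
  grip_force: 30

```text
clock: 3.15
eef_pos: [389.7, 338.7, 141.7]
tcp_rot: [-1.571, 0.0, -0.54]
contact_force: [0.4, 0.4, -0.9]
opening: 0.33
```

```bash
python3 -c "
from h import *
st();to(598,298,135,0.134)"
```

```text
3.15 [389.7 338.7 141.7] [-1.571  0.    -0.54 ] F [ 0.4  0.4 -0.9] op 0.33
to (598, 298, 135, 0.134) shift [0.1996 0.0066 0.0722] turn [ 0.   -3.86 -0.  ]
```

>>> servo_tool:
  motion:
    - [-1,0.05,0,0.018,0,-1,0]
    - [-1,0.1,0,0.036,0,-2,0]
    - [-1,0.15,0,0.054,0,-3,0]
    - [-1,0.2,0.007,0.072,0,-3.86,0]
    - [-1,0.2,0.007,0.072,0,-3.86,0]
    - [-1,0.2,0.007,0.072,0,-3.86,0]
    - [-1,0.2,0.007,0.072,0,-3.86,0]

```text
clock: 4.03
eef_pos: [597.4, 298.1, 133.6]
tcp_rot: [-1.571, 0.0, 0.133]
contact_force: [0.2, 0.1, -1.4]
opening: 0.331
```

```bash
python3 snap.py w2 598.3,298.3,5 610.8,206.1,5 623.3,113.9,5
```

```text
4.03 [597.4 298.1 133.6] [-1.571  0.     0.133] F [ 0.2  0.1 -1.4] op 0.331
598.3,298.3,5 316.2 188.9
610.8,206.1,5 316.4 267.1
623.3,113.9,5 316.5 331.6
```

View pics/w2.png

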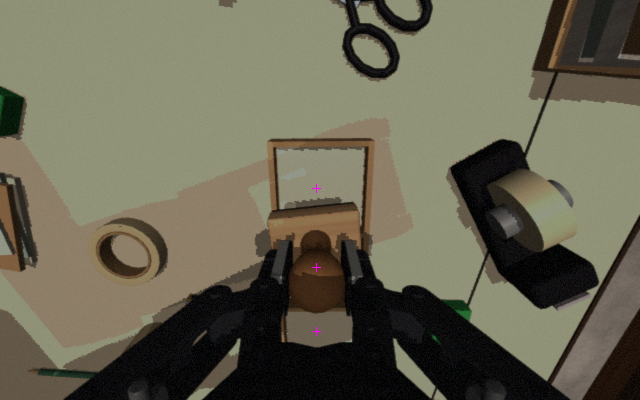

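The stamp is held upright over the end compartment of box3. The far rim corners show at (268,140) and (375,140), so the box lies slightly to the right of prediction.

```bash
python3 -c "
from h import *
c=cam('wrist')
P=back(c,268,140,22);Q=back(c,375,140,22);print(P,Q,np.linalg.norm(P-Q))
n=(Q-P)/98; n/=np.linalg.norm(n); yaw=np.arctan2(n[1],n[0]);print('yaw',yaw)
M=(P+Q)/2; b=np.array([-np.sin(.128),np.cos(.128),0])
for d in(49,142,235):print(M-b*d)
to(*(M-b*49)[:2],45,.128)"
```

```text
[548.07233523 343.82863063  22.        ] [644.43436915 356.80344625  22.        ] 97.23161740386973
yaw 0.13384159009472332
[602.50823947 301.71689869  22.        ]
[614.37976024 209.47771507  22.        ]
[626.251281   117.23853145  22.        ]
to (np.float64(602.5082394736876), np.float64(301.71689868516614), 45, 0.128) shift [0.0054 0.0886 0.0028] turn [-0.    0.03 -0.  ]
```

>>> servo_tool:
  motion:
    - [-1,0.004,0.03,0.003,0,0,0]
    - [-1,0.004,0.065,0.003,0,0,0]
    - [-1,0.004,0.083,0.003,0,0,0]
    - [-1,0.004,0.087,0.003,0,0,0]
    - [-1,0.004,0.089,0.003,0,0,0]
    - [-1,0.004,0.09,0.003,0,0,0]
    - [-1,0.004,0.09,0.003,0,0,0]

```text
clock: 4.95
eef_pos: [602.7, 301.7, 44.8]
tcp_rot: [-1.57, -0.002, 0.133]
contact_force: [-2.1, -0.1, 4.5]
opening: 0.326
```

>>> servo_tool:
  motion:
    - [0,0,0,0,0,0,0]
    - [0,0,0,0,0,0,0]
    - [0,0,0,0,0,0,0]
    - [0,0,-0.04,0,0,0,0]
    - [0,0,-0.09,0,0,0,0]
    - [1,0,-0.14,0,0,0,0]
    - [1,0,-0.14,0,0,0,0]

```text
clock: 5.82
eef_pos: [604.5, 302.6, 188.1]
tcp_rot: [-1.568, -0.008, 0.133]
contact_force: [0.0, 0.6, -0.1]
opening: 0.9
```

```bash
python3 -c "
from h import *
st();to(424,67,170,0.134)"; python3 snap.py w3 602.5,301.7,5 614.4,209.5,5
```

```text
5.83 [604.5 302.6 188.1] [-1.568 -0.008  0.133] F [ 0.   0.6 -0.1] op 0.9
to (424, 67, 170, 0.134) shift [-0.2104  0.016  -0.2095] turn [-0.01 -0.    0.04]
5.83 [604.5 302.6 188.1] [-1.568 -0.008  0.133] F [ 0.   0.6 -0.1] op 0.9
602.5,301.7,5 312.6 176.5
614.4,209.5,5 312.6 244.7
```

View pics/w3.png

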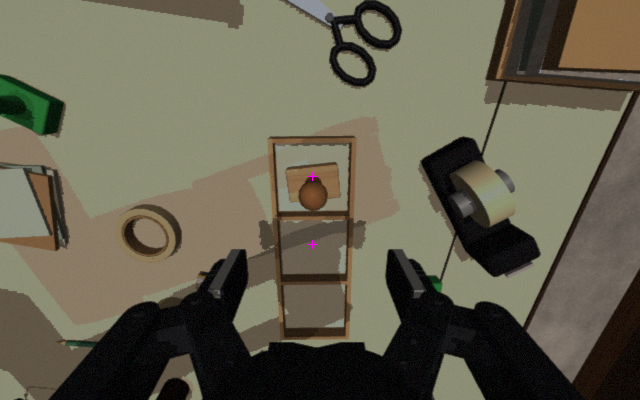

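The block stands upright in box3's end compartment, with its knob at (313,194) and its base well inside the walls. Next is the tall roll.

>>> servo_tool:
  motion:
    - [1,-0.04,0,-0.04,0,0,0]
    - [1,-0.08,0,-0.08,0,0,0]
    - [1,-0.12,0,-0.12,0,0,0]
    - [1,-0.16,0,-0.16,0,0,0]
    - [1,-0.21,0.016,-0.21,0,0,0.04]
    - [1,-0.21,0.016,-0.21,0,0,0.04]
    - [1,-0.21,0.016,-0.21,0,0,0.04]
    - [1,-0.21,0.016,-0.21,0,0,0.04]

```text
clock: 6.88
eef_pos: [423.0, 66.0, 167.3]
tcp_rot: [-1.571, 0.006, 0.134]
contact_force: [0.3, 0.3, -0.2]
opening: 1.0
```

```bash
python3 snap.py w4 424,67,48
```

```text
6.88 [423.   66.  167.3] [-1.571  0.006  0.134] F [ 0.3  0.3 -0.2] op 1.0
424,67,48 317.2 190.9
```

View pics/w4.png

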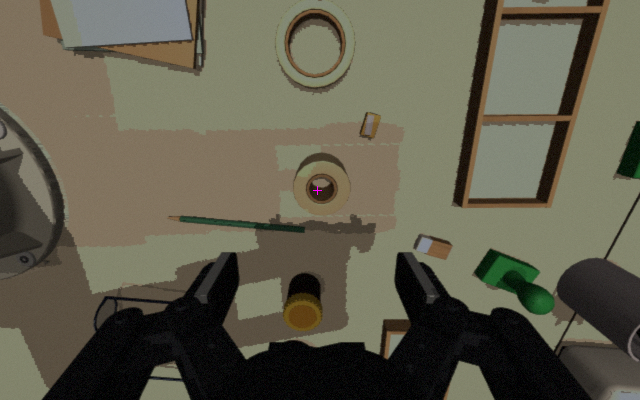

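The roll top is centred at (322,188), about 5 mm in +x and 2.5 mm in +y from prediction. The pencil is clear of the fingers.

>>> servo_tool:
  motion:
    - [1,0.004,0.04,0.003,0,0,0]
    - [1,0.004,0.08,0.003,0,0,0]
    - [1,0.004,0.1,0.003,0,0,0]
    - [1,0.004,0.1,0.003,0,0,0]
    - [1,0.004,0.1,0.003,0,0,0]

```text
clock: 7.55
eef_pos: [425.6, 69.2, 67.8]
tcp_rot: [-1.571, 0.006, 0.134]
contact_force: [0.1, -0.3, 0.1]
opening: 1.0
```

```bash
python3 -c "
from h import *
st();to(428,70,17,0.134)"
```

```text
7.55 [425.6  69.2  67.8] [-1.571  0.006  0.134] F [ 0.1 -0.3  0.1] op 1.0
to (428, 70, 17, 0.134) shift [0.0028 0.0508 0.0005] turn [-0.    0.   -0.03]
```

>>> servo_tool:
  motion:
    - [1,0.002,0.03,0.001,0,0,-0.03]
    - [1,0.002,0.05,0.001,0,0,-0.03]
    - [1,0.002,0.05,0.001,0,0,-0.03]
    - [-1,0.002,0.05,0.001,0,0,-0.03]
    - [-1,0.002,0.05,0.001,0,0,-0.03]
    - [-1,0.002,0.05,0.001,0,0,-0.03]
    - [-1,0.002,0.05,0.001,0,0,-0.03]
    - [-1,0.002,0.05,0.001,0,0,-0.03]
    - [-1,0.002,0.03,0.001,0,0,-0.03]
    - [-1,0.002,-0.01,0.001,0,0,-0.03]
    - [-1,0.002,-0.05,0.001,0,0,-0.03]
    - [-1,0.002,-0.05,0.001,0,0,-0.03]
  grip_force: 40

```text
clock: 9.05
eef_pos: [429.3, 70.4, 120.6]
tcp_rot: [-1.571, -0.005, 0.133]
contact_force: [-0.2, 0.2, -0.4]
opening: 0.67
```

```bash
python3 -c "
from h import *
st();to(626,117,115,0.134)"
```

```text
9.05 [429.3  70.4 120.6] [-1.571 -0.005  0.133] F [-0.2  0.2 -0.4] op 0.67
to (626, 117, 115, 0.134) shift [0.2011 0.0066 0.0201] turn [-0.   -0.    0.03]
```

>>> servo_tool:
  motion:
    - [-1,0.05,0,0.005,0,0,0]
    - [-1,0.1,0,0.01,0,0,0]
    - [-1,0.15,0,0.015,0,0,0]
    - [-1,0.19,0,0.02,0,0,0]
    - [-1,0.2,0,0.02,0,0,0]
    - [-1,0.2,0,0.02,0,0,0]
    - [-1,0.2,0,0.02,0,0,0]

```text
clock: 9.93
eef_pos: [620.8, 116.0, 116.4]
tcp_rot: [-1.571, 0.004, 0.133]
contact_force: [-0.3, 0.4, -1.5]
opening: 0.674
```

```bash
python3 snap.py w5 626,117,5 614.4,209.5,5; python3 -c "
from h import *
to(626,117,40,0.134)"
```

```text
9.93 [620.8 116.  116.4] [-1.571  0.004  0.133] F [-0.3  0.4 -1.5] op 0.674
626,117,5 321.1 193.9
614.4,209.5,5 322.6 90.7
to (626, 117, 40, 0.134) shift [0.0053 0.0766 0.0003] turn [ 0.   -0.   -0.02]
```

View pics/w5.png

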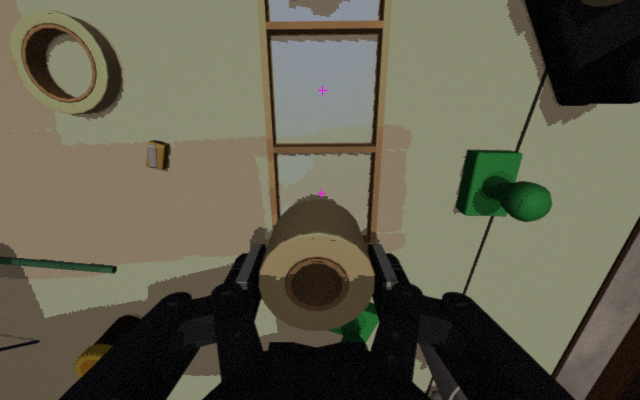

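The roll is held over the third compartment. The middle compartment's floor centre is at (326,90) against (322.6,90.7) predicted, so I shift about +6 mm in x and lower.

>>> servo_tool:
  motion:
    - [-1,0.006,0.03,0,0,0,-0.02]
    - [-1,0.006,0.065,0,0,0,-0.02]
    - [-1,0.006,0.086,0,0,0,-0.02]
    - [-1,0.006,0.089,0,0,0,-0.02]
    - [-1,0.006,0.091,0,0,0,-0.02]
    - [-1,0.006,0.092,0,0,0,-0.02]
    - [-1,0.006,0.092,0,0,0,-0.02]

```text
clock: 10.85
eef_pos: [628.8, 117.3, 25.7]
tcp_rot: [-1.571, -0.003, 0.133]
contact_force: [-0.2, 0.3, -1.8]
opening: 0.674
```

>>> servo_tool:
  motion:
    - [-1,-0.001,0.001,0,0,0,0]
    - [-1,-0.001,0.002,0,0,0,0]
    - [-1,-0.001,0.003,0,0,0,0.01]
    - [-1,-0.001,0.003,0,0,0,0.01]

```text
clock: 11.35
eef_pos: [627.5, 117.1, 23.8]
tcp_rot: [-1.571, -0.0, 0.133]
contact_force: [-6.6, -1.1, 17.6]
opening: 0.671
```

>>> servo_tool:
  motion:
    - [-1,0,-0.001,0,0,0,0]
    - [0.7,0,-0.001,0,0,0,0]
    - [0.7,0,-0.001,0,0,0,0]
    - [0.7,0,-0.001,0,0,0,0]
    - [0.7,0,-0.03,0,0,0,0]
    - [1,0,-0.08,0,0,0,0]
    - [1,0,-0.14,0,0,0,0]
    - [1,0,-0.15,0,0,0,0]
    - [1,0,-0.15,0,0,0,0]

```text
clock: 12.48
eef_pos: [627.5, 117.1, 172.3]
tcp_rot: [-1.571, -0.001, 0.133]
contact_force: [-0.6, -0.2, -0.2]
opening: 1.001
```

```bash
python3 snap.py w6 627,117,53 614.4,209.5,5; python3 -c "
from h import *
to(424,-204,200,0.13)"
```

```text
12.47 [627.5 117.1 172.3] [-1.571e+00 -1.000e-03  1.330e-01] F [-0.6 -0.2 -0.2] op 1.001
627,117,53 314.7 191.7
614.4,209.5,5 314.5 93.1
to (424, -204, 200, 0.13) shift [-0.2436 -0.0288 -0.2912] turn [ 0.    0.02 -0.01]
```

View pics/w6.png

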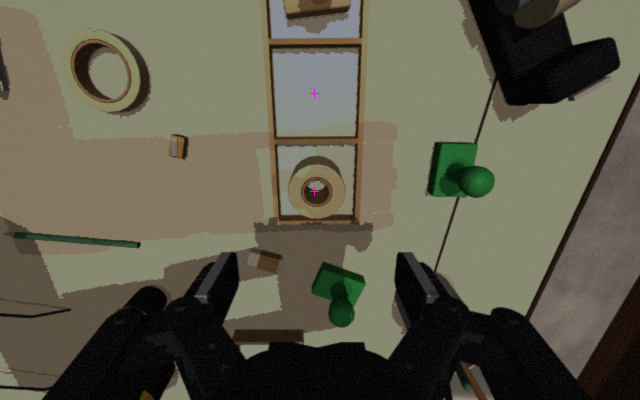

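The roll is standing inside its compartment at (317,191). The middle centre predicted at (314.5,93) matches. Now the large jar.

>>> servo_tool:
  motion:
    - [1,-0.04,-0.01,-0.05,0,0,0]
    - [1,-0.08,-0.01,-0.1,0,0,0]
    - [1,-0.12,-0.01,-0.15,0,0,0]
    - [1,-0.16,-0.01,-0.2,0,0,0]
    - [1,-0.2,-0.01,-0.245,0,0,0]
    - [1,-0.244,-0.01,-0.291,0,0,0]
    - [1,-0.244,-0.01,-0.291,0,0,0]
    - [1,-0.244,-0.01,-0.291,0,0,0]
    - [1,-0.244,-0.01,-0.291,0,0,0]

```text
clock: 13.65
eef_pos: [424.6, -202.8, 181.2]
tcp_rot: [-1.57, 0.001, 0.135]
contact_force: [-0.0, -0.0, -0.0]
opening: 1.003
```

```bash
python3 snap.py w7 424,-204,76 424,-81,56
```

```text
13.65 [ 424.6 -202.8  181.2] [-1.57e+00  1.00e-03  1.35e-01] F [-0. -0. -0.] op 1.003
424,-204,76 314.6 197.4
424,-81,56 333.3 58.1
```

View pics/w7.png

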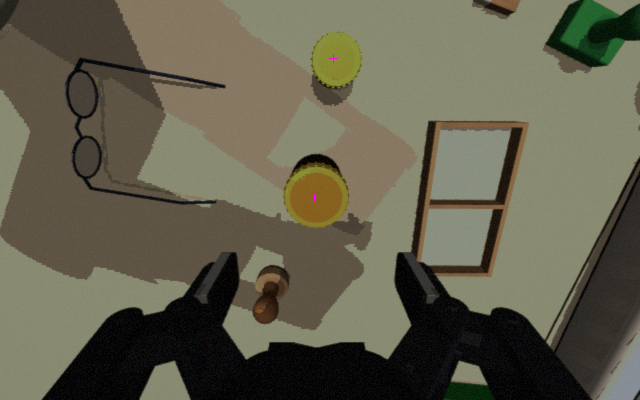

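The large lid's centre is at (317,196) and the small lid's at (336,58), each within 3 mm of prediction. I'll grasp the large jar.

>>> servo_tool:
  motion:
    - [1,0.0015,0.05,0,0,0,0]
    - [1,0.0015,0.1,0,0,0,0]
    - [1,0.0015,0.14,0,0,0,0]
    - [1,0.0015,0.159,0,0,0,0]
    - [1,0.0015,0.159,0,0,0,0]
    - [-1,0.0015,0.159,0,0,0,0]
    - [-1,0.0015,0.159,0,0,0,0]
    - [-1,0.0015,0.159,0,0,0,0]
    - [-1,0.0015,0.159,0,0,0,0]
    - [-1,0.0015,0.159,0,0,0,0]
    - [-1,0.0015,0.13,0,0,0,0]
    - [-1,0.0015,0.09,0,0,0,0]
  grip_force: 60

```text
clock: 15.2
eef_pos: [425.2, -203.3, 92.6]
tcp_rot: [-1.57, 0.001, 0.133]
contact_force: [0.5, -0.0, -2.2]
opening: 0.712
```

>>> servo_tool:
  motion:
    - [-1,0,-0.05,0,0,0,0]
    - [-1,0,-0.1,0,0,0,0]
    - [-1,0,-0.1,0,0,0,0]

```text
clock: 15.58
eef_pos: [428.1, -204.7, 196.1]
tcp_rot: [-1.576, -0.007, 0.133]
contact_force: [0.1, 0.5, -3.6]
opening: 0.71
```

```bash
python3 -c "
from h import *
st();to(614,209,185,0.134)"
```

```text
15.57 [ 428.1 -204.7  196.1] [-1.576 -0.007  0.133] F [ 0.1  0.5 -3.6] op 0.71
to (614, 209, 185, 0.134) shift [0.2392 0.011  0.3853] turn [ 0.03 -0.    0.04]
```

>>> servo_tool:
  motion:
    - [-1,0.02,0,0.03,0,0,0]
    - [-1,0.05,0,0.08,0,0,0]
    - [-1,0.08,0,0.13,0,0,0]
    - [-1,0.11,0,0.18,0,0,0]
    - [-1,0.14,0,0.23,0,0,0]
    - [-1,0.17,0,0.28,0,0,0]
    - [-1,0.2,0,0.33,0,0,0]
    - [-1,0.225,0,0.365,0,0,0]
    - [-1,0.24,0,0.385,0,0,0]
    - [-1,0.24,0,0.385,0,0,0]
    - [-1,0.24,0,0.385,0,0,0]
    - [-1,0.24,0,0.385,0,0,0]

```text
clock: 17.08
eef_pos: [611.7, 208.9, 191.5]
tcp_rot: [-1.571, 0.001, 0.133]
contact_force: [0.5, -0.9, -2.3]
opening: 0.713
```

```bash
python3 -c "
from h import *
st();to(614,209,35,0.134)"
```

```text
17.07 [611.7 208.9 191.5] [-1.571e+00  1.000e-03  1.330e-01] F [ 0.5 -0.9 -2.3] op 0.713
to (614, 209, 35, 0.134) shift [ 2.400e-03  1.565e-01 -1.000e-04] turn [ 0.   -0.01 -0.01]
```

>>> servo_tool:
  motion:
    - [-1,0.002,0.04,0,0,0,0]
    - [-1,0.002,0.09,0,0,0,0]
    - [-1,0.002,0.13,0,0,0,0]
    - [-1,0.002,0.155,0,0,0,0]
    - [-1,0.002,0.159,0,0,0,0]
    - [-1,0.002,0.161,0,0,0,0]
    - [-1,0.002,0.162,0,0,0,0]
    - [-1,0.002,0.162,0,0,0,0]

```text
clock: 18.08
eef_pos: [614.9, 210.3, 30.9]
tcp_rot: [-1.57, -0.002, 0.133]
contact_force: [0.6, 0.7, -1.9]
opening: 0.715
```

>>> servo_tool:
  motion:
    - [-1,0,0.001,0,0,0,0]
    - [-1,0,0.002,0,0,0,0]
    - [-1,0,0.003,0,0,0,0]
    - [-1,0,0.003,0,0,0,0]

```text
clock: 18.58
eef_pos: [614.7, 210.3, 29.1]
tcp_rot: [-1.571, -0.001, 0.133]
contact_force: [-6.1, -2.5, 17.8]
opening: 0.713
```

>>> servo_tool:
  motion:
    - [-1,0,-0.001,0,0,0,0]
    - [0.8,0,-0.001,0,0,0,0]
    - [0.8,0,-0.001,0,0,0,0]
    - [0.8,0,-0.001,0,0,0,0]
    - [0.8,0,-0.03,0,0,0,0]
    - [1,0,-0.08,0,0,0,0]
    - [1,0,-0.14,0,0,0,0]
    - [1,0,-0.15,0,0,0,0]
    - [1,0,-0.15,0,0,0,0]

```text
clock: 19.7
eef_pos: [614.5, 210.2, 177.3]
tcp_rot: [-1.571, -0.001, 0.133]
contact_force: [-0.2, -0.4, -0.7]
opening: 1.0
```

```bash
python3 snap.py w8 614.5,210,81; python3 -c "
from h import *
to(426.5,-81,170,0.13)"
```

```text
19.7 [614.5 210.2 177.3] [-1.571e+00 -1.000e-03  1.330e-01] F [-0.2 -0.4 -0.7] op 1.0
614.5,210,81 315.1 199.6
to (426.5, -81, 170, 0.13) shift [-0.2242  0.0062 -0.2635] turn [ 0.    0.02 -0.01]
```

View pics/w8.png

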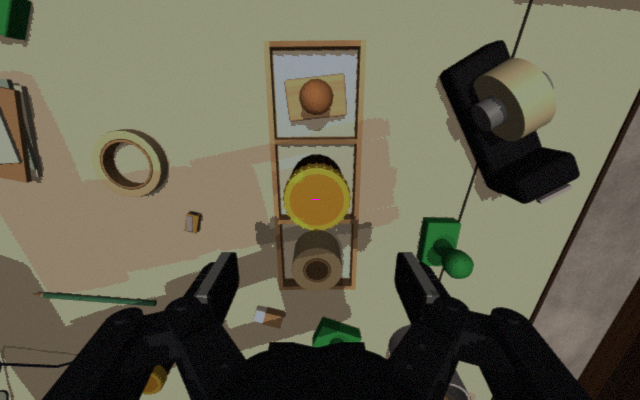

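Box3 is complete: block at (316,97), large jar at (317,198) and roll at (317,265), all upright. Next is the small jar, with its position confirmed from two views.

>>> servo_tool:
  motion:
    - [1,-0.03,0,-0.035,0,0,0]
    - [1,-0.07,0,-0.085,0,0,0]
    - [1,-0.11,0,-0.13,0,0,0]
    - [1,-0.15,0,-0.18,0,0,0]
    - [1,-0.19,0,-0.225,0,0,0]
    - [1,-0.224,0,-0.263,0,0,0]
    - [1,-0.224,0.02,-0.263,0,0,0]
    - [1,-0.224,0.06,-0.263,0,0,0]
    - [1,-0.224,0.08,-0.263,0,0,0]
    - [1,-0.224,0.08,-0.263,0,0,0]
    - [1,-0.224,0.08,-0.263,0,0,0]

```text
clock: 21.12
eef_pos: [427.0, -80.2, 96.7]
tcp_rot: [-1.57, 0.001, 0.134]
contact_force: [0.0, -0.8, -0.3]
opening: 0.998
```

```bash
python3 - <<'E'
from h import *
st();c=cam("wrist");i=r.grab_frame("wrist")
h=cv2.cvtColor(i,cv2.COLOR_RGB2HSV);m=cv2.inRange(h,(18,150,60),(34,255,255))
n,_,S,C=cv2.connectedComponentsWithStats(m)
for k in range(1,n):
    if S[k,4]>300:print(S[k],C[k],back(c,*(S[k,:2]+S[k,2:4]/2),56))
print(proj(c,np.array([426.5,-81,56])));to(426.5,-81,18,.133)
E
```

```text
21.12 [427.  -80.2  96.7] [-1.57e+00  1.00e-03  1.34e-01] F [ 0.  -0.8 -0.3] op 0.998
[ 284  192   61   61 2829] [314.26935313 222.33085896] [426.49651947 -78.50911459  56.        ]
(np.float64(314.0569448162456), np.float64(225.6108281634849))
to (426.5, -81, 18, 0.133) shift [-0.0011  0.0792 -0.0006] turn [0. 0. 0.]
```

>>> servo_tool:
  motion:
    - [1,0,0.04,0.001,0,0,0]
    - [1,0,0.079,0.001,0,0,0]
    - [1,0,0.079,0.001,0,0,0]
    - [-1,0,0.079,0.001,0,0,0]
    - [-1,0,0.079,0.001,0,0,0]
    - [-1,0,0.079,0.001,0,0,0]
    - [-1,0,0.079,0.001,0,0,0]
    - [-1,0,0.079,0.001,0,0,0]
    - [-1,0,0.06,0.001,0,0,0]
    - [-1,0,0.02,0.001,0,0,0]
    - [-1,0,-0.02,0.001,0,0,0]
    - [-1,0,-0.02,0.001,0,0,0]
  grip_force: 40

```text
clock: 22.68
eef_pos: [429.5, -79.7, 120.3]
tcp_rot: [-1.573, -0.007, 0.133]
contact_force: [0.7, -0.7, -1.4]
opening: 0.499
```

```bash
python3 -c "
from h import *
st();to(596,-160,115,0.12)"
```

```text
22.68 [429.5 -79.7 120.3] [-1.573 -0.007  0.133] F [ 0.7 -0.7 -1.4] op 0.499
to (596, -160, 115, 0.12) shift [ 0.1543  0.0065 -0.1017] turn [0.01 0.08 0.04]
```

>>> servo_tool:
  motion:
    - [-1,0.03,0,-0.02,0,0,0]
    - [-1,0.07,0,-0.045,0,0,0]
    - [-1,0.11,0,-0.07,0,0,0]
    - [-1,0.145,0,-0.095,0,0,0]
    - [-1,0.156,0,-0.102,0,0,0]
    - [-1,0.156,0,-0.102,0,0,0]
    - [-1,0.156,0,-0.102,0,0,0]

```text
clock: 23.55
eef_pos: [593.7, -158.9, 116.4]
tcp_rot: [-1.57, 0.002, 0.134]
contact_force: [-0.5, 0.3, -1.9]
opening: 0.504
```

```bash
python3 snap.py w9 593.5,-161.8,5 604.5,-254.2,5; python3 -c "
from h import *
to(596,-160,30,0.12)"
```

```text
23.55 [ 593.7 -158.9  116.4] [-1.57   0.002  0.134] F [-0.5  0.3 -1.9] op 0.504
593.5,-161.8,5 314.9 197.0
604.5,-254.2,5 313.8 278.4
to (596, -160, 30, 0.12) shift [ 0.0021  0.0866 -0.0014] turn [-0.    0.08 -0.01]
```

View pics/w9.png

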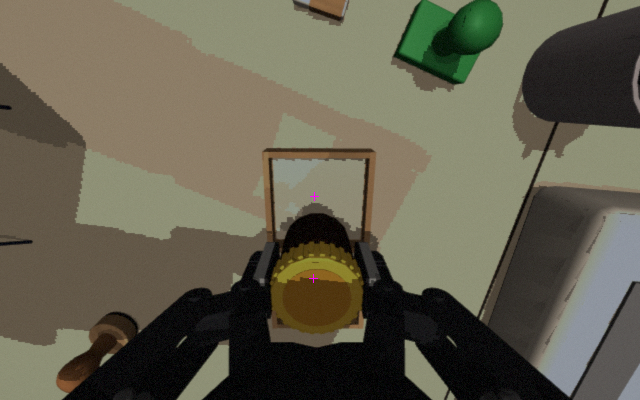

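The small jar is held over box2's upper compartment. The far rim corners are at (263,150) and (375,150).

```bash
python3 -c "
from h import *
c=cam('wrist')
P=back(c,263,150,22);Q=back(c,375,150,22);print(np.linalg.norm(P-Q));n=(Q-P);print(np.arctan2(n[1],n[0]))
M=(P+Q)/2;b=np.array([-np.sin(.125),np.cos(.125),0])
for d in(49,142):print(M-b*d)
to(*(M-b*49)[:2],30,.133)"
```

```text
96.08129663870045
0.13377742994228695
[ 597.06942402 -162.04177428   22.        ]
[ 608.66417423 -254.31615733   22.        ]
to (np.float64(597.0694240249553), np.float64(-162.0417742821915), 30, 0.133) shift [ 0.0029  0.0866 -0.0036] turn [-0.    0.   -0.01]
```

>>> servo_tool:
  motion:
    - [-1,0.002,0.03,-0.003,0,0,0]
    - [-1,0.002,0.065,-0.003,0,0,0]
    - [-1,0.002,0.086,-0.003,0,0,0]
    - [-1,0.002,0.09,-0.003,0,0,0]
    - [-1,0.002,0.092,-0.003,0,0,0]
    - [-1,0.002,0.093,-0.003,0,0,0]
    - [-1,0.002,0.0935,-0.003,0,0,0]
    - [-1,0.002,0.0935,-0.003,0,0,0]

```text
clock: 24.6
eef_pos: [598.3, -162.5, 24.6]
tcp_rot: [-1.571, -0.001, 0.133]
contact_force: [-0.6, 0.2, 5.5]
opening: 0.5
```

Contact with 5.5 N. I'll release and lift.

>>> servo_tool:
  motion:
    - [0.35,0,0,0,0,0,0]
    - [0.35,0,0,0,0,0,0]
    - [0.35,0,0,0,0,0,0]
    - [0.35,0,-0.03,0,0,0,0]
    - [1,0,-0.08,0,0,0,0]
    - [1,0,-0.14,0,0,0,0]
    - [1,0,-0.15,0,0,0,0]
    - [1,0,-0.15,0,0,0,0]

```text
clock: 25.6
eef_pos: [597.9, -162.4, 173.9]
tcp_rot: [-1.571, -0.001, 0.133]
contact_force: [-0.8, 0.4, -2.2]
opening: 1.0
```

```bash
python3 snap.py w10 598,-162,61 608.6,-254.3,5; python3 -c "
from h import *
to(385,-354,170,0.133)"
```

```text
25.6 [ 597.9 -162.4  173.9] [-1.571e+00 -1.000e-03  1.330e-01] F [-0.8  0.4 -2.2] op 1.0
598,-162,61 315.3 193.3
608.6,-254.3,5 314.2 248.9
to (385, -354, 170, 0.133) shift [-0.2357  0.0027 -0.1619] turn [-0.    0.   -0.01]
```

View pics/w10.png

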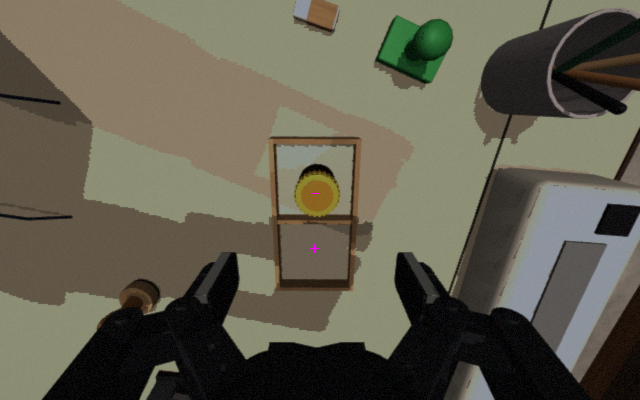

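The small jar stands in box2 at (317,193), and the free compartment's centre is at (314,249). Next is the round stamp; I'll measure its knob numerically on arrival.

>>> servo_tool:
  motion:
    - [1,-0.04,0,-0.03,0,0,0]
    - [1,-0.09,0,-0.06,0,0,0]
    - [1,-0.14,0,-0.095,0,0,0]
    - [1,-0.19,0,-0.13,0,0,0]
    - [1,-0.236,0,-0.162,0,0,0]
    - [1,-0.236,0,-0.162,0,0,0]
    - [1,-0.236,0,-0.162,0,0,0]
    - [1,-0.236,0,-0.162,0,0,0]

```text
clock: 26.65
eef_pos: [385.9, -353.3, 172.6]
tcp_rot: [-1.57, 0.001, 0.135]
contact_force: [0.8, 0.6, 0.2]
opening: 1.0
```

```bash
python3 snap.py w11; python3 - <<'E'
from h import *
c=cam("wrist");i=cv2.imread("pics/w11.png")[100:280,220:420];h=cv2.cvtColor(i,cv2.COLOR_BGR2HSV)
for z,p in((58,(385,-354,58)),(20,(384,-352,20))):print(z,proj(c,np.array(p,float)))
for lo,hi in(((3,140,30),(15,255,255)),((3,110,30),(20,255,255)),((3,90,30),(20,255,255))):
    m=cv2.inRange(h,lo,hi);n,_,S,C=cv2.connectedComponentsWithStats(m)
    for k in range(1,n):
        if S[k,4]>150:print(lo,S[k]+[220,100,0,0,0],C[k]+[220,100],back(c,*(C[k]+[220,100]),58)[:2])
E
```

```text
26.65 [ 385.9 -353.3  172.6] [-1.57e+00  1.00e-03  1.35e-01] F [0.8 0.6 0.2] op 1.0
58 (np.float64(314.2232425046124), np.float64(193.695307181449))
20 (np.float64(313.8576483611439), np.float64(181.22582902949233))
(3, 140, 30) [301 175  29  36 752] [315.32579787 193.54920213] [ 386.05197431 -353.70470578]
(3, 110, 30) [ 297  162   38   49 1409] [315.4343506  185.35841022] [ 385.04172313 -345.39677664]
(3, 90, 30) [ 297  162   38   49 1457] [315.51612903 185.41317776] [ 385.12782049 -345.4409754 ]
```

>>> servo_tool:
  motion:
    - [0.3,0,0.04,-0.001,0,0,0]
    - [0.3,0,0.09,-0.001,0,0,0]
    - [0.3,0,0.134,-0.001,0,0,0]
    - [0.3,0,0.134,-0.001,0,0,0]
    - [-1,0,0.134,-0.001,0,0,0]
    - [-1,0,0.134,-0.001,0,0,0]
    - [-1,0,0.134,-0.001,0,0,0]
    - [-1,0,0.134,-0.001,0,0,0]
    - [-1,0,0.134,-0.001,0,0,0]
    - [-1,0,0.134,-0.001,0,0,0]
    - [-1,0,0.08,-0.001,0,0,0]
    - [-1,0,0.03,-0.001,0,0,0]
  grip_force: 30

```text
clock: 28.2
eef_pos: [385.2, -355.2, 145.1]
tcp_rot: [-1.571, 0.0, 0.133]
contact_force: [0.8, -0.6, -0.5]
opening: 0.328
```

```bash
python3 -c "
from h import *
st();to(609,-254,135,0.133)"
```

```text
28.2 [ 385.2 -355.2  145.1] [-1.571  0.     0.133] F [ 0.8 -0.6 -0.5] op 0.328
to (609, -254, 135, 0.133) shift [0.2353 0.01   0.0706] turn [-0.  0. -0.]
```

>>> servo_tool:
  motion:
    - [-1,0.03,0,0.01,0,0,0]
    - [-1,0.08,0,0.024,0,0,0]
    - [-1,0.13,0,0.04,0,0,0]
    - [-1,0.18,0,0.055,0,0,0]
    - [-1,0.22,0,0.067,0,0,0]
    - [-1,0.235,0,0.07,0,0,0]
    - [-1,0.235,0,0.07,0,0,0]
    - [-1,0.235,0,0.07,0,0,0]
    - [-1,0.235,0,0.07,0,0,0]

```text
clock: 29.32
eef_pos: [607.9, -255.4, 143.5]
tcp_rot: [-1.571, 0.0, 0.132]
contact_force: [0.5, 0.2, -0.3]
opening: 0.332
```

```bash
python3 -c "
from h import *
st();to(608.6,-254,44,0.133)"
```

```text
29.32 [ 607.9 -255.4  143.5] [-1.571  0.     0.132] F [ 0.5  0.2 -0.3] op 0.332
to (608.6, -254, 44, 0.133) shift [0.0009 0.0995 0.0013] turn [-0. -0. -0.]
```

>>> servo_tool:
  motion:
    - [-1,0,0.03,0.001,0,0,0]
    - [-1,0,0.07,0.001,0,0,0]
    - [-1,0,0.09,0.001,0,0,0]
    - [-1,0,0.096,0.001,0,0,0]
    - [-1,0,0.098,0.001,0,0,0]
    - [-1,0,0.099,0.001,0,0,0]
    - [-1,0,0.099,0.001,0,0,0]

```text
clock: 30.2
eef_pos: [609.3, -254.1, 46.2]
tcp_rot: [-1.572, -0.001, 0.133]
contact_force: [-3.4, 1.0, 4.9]
opening: 0.333
```

>>> servo_tool:
  motion:
    - [-1,0,0,0,0,0,0]
    - [-1,0,0.001,0,0,0,0]
    - [-1,0,0.001,0,0,0,0]

```text
clock: 30.58
eef_pos: [609.3, -254.2, 46.1]
tcp_rot: [-1.572, -0.001, 0.133]
contact_force: [-7.6, 1.4, 15.9]
opening: 0.337
```

Solid contact. The stop is about 2 mm above nominal, as it was for the two jars. I'll release gently.

>>> servo_tool:
  motion:
    - [-1,0,-0.001,0,0,0,0]
    - [0,0,-0.001,0,0,0,0]
    - [0,0,-0.001,0,0,0,0]
    - [0,0,-0.001,0,0,0,0]
    - [0,0,-0.04,0,0,0,0]
    - [0,0,-0.09,0,0,0,0]
    - [1,0,-0.14,0,0,0,0]
    - [1,-0.06,-0.15,0,0,0,0]
    - [1,-0.12,-0.15,0,0,0,0]
    - [1,-0.18,-0.15,0,0,0,0]
    - [1,-0.2,-0.15,0,0,0,0]
    - [1,-0.2,-0.15,0,0,0,0]

```text
clock: 32.08
eef_pos: [410.4, -280.6, 193.7]
tcp_rot: [-1.571, -0.001, 0.132]
contact_force: [0.6, -1.3, 0.3]
opening: 0.998
```

```bash
python3 - <<'E'
from h import *
st();a=r.grab_frame("top")[:,:,::-1][130:310,230:520];b=r.grab_frame("side")[:,:,::-1][130:330,270:480]
a=cv2.resize(a,(480,298),interpolation=2);b=cv2.resize(b,(313,298),interpolation=2)
cv2.imwrite("pics/fin.png",np.hstack([a,b]))
E
```

```text
32.08 [ 410.4 -280.6  193.7] [-1.571e+00 -1.000e-03  1.320e-01] F [ 0.6 -1.3  0.3] op 0.998
```

View pics/fin.png

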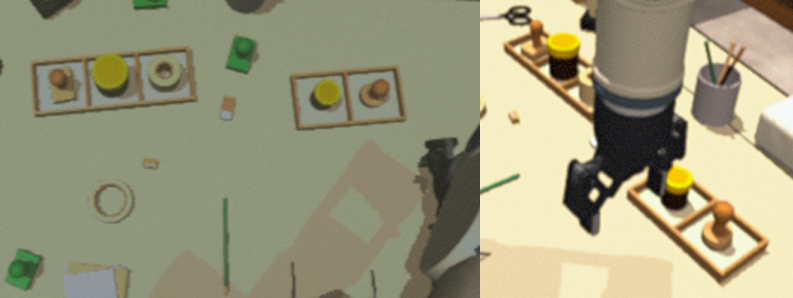

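The final views show all five things upright, each in its own compartment: box3 holds the block (60,85), jar (110,72) and roll (164,72), and box2 holds the jar (327,93) and round stamp (376,92). The flat roll lies untouched at (111,202), and the gripper is clear.

```bash
python3 -c "
from rig import r
print(r.sign_off())"
```

```text
the job is handed in; nothing more can be done
None
```

Both kits are made up and the job is handed in, at about 32 s of the 115 s allowed.

- **Three-compartment box:** oblong stamp, large jar and tall roll, each in its own compartment.
- **Two-compartment box:** small jar and round stamp, each in its own compartment.
- **How they were set down:** each was lowered until it touched the floor, with at most 18 N of contact in the readings, then released. None was dropped.
- **Last check:** the top view shows all five upright inside their walls, and the flat roll still where it lay. The gripper was open and clear. The side view agrees for what it shows, but the arm hid most of the tall roll.
- **What disagreed:** the boxes measured about 4 mm further in x from the wrist camera than from the top camera, and I used the wrist values. The jars, the roll and the round stamp touched down 1–2 mm higher than calculated, so I took that as a height offset rather than an obstruction.

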